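# Sort the kiln furniture after unpacking

## Robot

A 6-joint arm with a two-finger parallel gripper is mounted at the origin on the work surface. World frame = base frame: x ahead of the robot, y to its left, z up, the work surface at z = 0. Lengths are in mm, angles in rad, forces in N, time in s.
With the tool pointing down it reaches from about 325 to 775 mm from the base axis. Payload 5.5 kg.
Tool frame: the origin (TCP) lies midway between the tips of the shut fingers; the grasp point (between the pads) lies 19 mm behind it; z points along the fingers, y is the line along which they close (so a half turn about z gives the same grasp; the last joint's range is limited). The gripper opens to 85 mm and grips with 20 to 120 N. Pads are 22 mm wide; open, the fingers measure 114 mm over their backs; the gripper's body (76 mm by 85 mm) begins 54 mm behind the grasp point. The pads swing forward as they close: fully open they stand 13 mm farther back than shut.
Start: joints at [-0.057, 0.091, 1.231, -0, 1.82, -0.057], TCP at [600.014, -0.003, 231.275] pointing down, gripper open.
Joint ranges: [-2.87, 2.87], [-0.86, 2.18], [0.17, 2.46], [-1.51, 4.65], [0.06, 2.69], [-2.65, 2.65]. Speed limits (rad/s): [2.57, 2.57, 3.01, 3.14, 3.14, 3.14].

## Interface

Orientations are given as [roll, pitch, yaw] about the fixed x, y, z axes, in that order (R = Rz(yaw) Ry(pitch) Rx(roll)).
In Python, from station import sensors, vision, arm gives the robot as it stands.
- The arm moves only by the shell command python3 -m handwheel 'ROWS' [OPENING] [FORCE]. ROWS is text: rows parted by semicolons, each of 6 numbers parted by spaces: the shift along the tool's x, y, z in mm, then the turn, a rotation vector about the tool's x, y, z in rad. In form: dx dy dz rx ry rz; .... A call has 1 to 12 rows; each row shifts and turns the commanded pose from where the row before left it, along the tool's axes as they then stand; what a row does not reach is not made up. A row lasts 1/10 s, in which the tool goes at most 50 mm and 8.59 degrees, less where a joint would pass 70% of its speed; a pose out of reach is approached as far as the arm can. A call with a gripper value outside its range is refused whole. OPENING is the finger opening in mm, from 0 to 85.4, set as the call begins (- or left out, the last holds). The fingers move at their own pace and stop on an object; FORCE is the grip in N (left out, the last holds). Time passes only in rows, so rows that do not move let the fingers close. It gives the time, the measured TCP pose, the force, the opening and the grip force at its end, in the units of the state.
- sensors.read_state(): the state, without advancing time (a new reading comes with each control period).
- vision.camera(name): name is "scene" or "side" or "wrist"; returns a dict with "img" (400x640x3 uint8, red, green, blue), "fx", "fy", "cx", "cy" (pixels), "k1" (the pictures are not rectified: a ray, as slopes to the right and down, at radius r is drawn at 1 + k1 r^2 times it, then the intrinsics apply), "R" (3x3) and "t" (3): a world point X has camera coordinates R X + t. Camera axes: x right, y down, z forward; pixel columns grow to the right and rows downward; lengths in mm; the calibration is good to about 2 mm. A picture is of the moment at which its call begins. There is no depth.
- arm.finish_job(): hands the job in; it is judged then, once.
The state is a dict: "time_s": time; "joint_positions": joint angles; "qd": joint speeds; "joint_efforts": joint torques, N m; "position": TCP position; "tool_rot": TCP orientation; "wrist_force": force on the tool from outside, world axes, zero at the start; "torque": the same for the moment, N m; "opening": finger opening in mm; "grasp_force": force on a finger pad.
Only numpy, scipy, OpenCV 4.12 (cv2) and the standard library are available. Lean on these libraries where they do the work, as an engineer would, in place of code of your own. Each camera call takes 0.05 s, during which the arm holds its last target. There are 200 camera calls.

## Task

Sort what came out of the kiln: stand both spool-shaped props in the square tray, both plain square posts in the long narrow tray, and the straight-sided cup fully on the round bat. Set each piece down gently, upright and flat on its place, and leave the two fragile round-bellied jars undisturbed where they stand.

Things in the scene. Friction and masses are not known exactly. Their poses are not given: they have to be found in the camera images.
- spool_a: kiln prop shaped like a thread spool, buff fired clay, standing upright, 70 mm tall: round end flanges 44 mm in diameter and 16 mm thick at top and bottom, waist 28 mm in diameter between; about 0.14 kg. Origin: centre of the underside; z up along its axis. The two spool props are alike and interchangeable
- spool_b: kiln prop shaped like a thread spool, buff fired clay, standing upright, 70 mm tall: round end flanges 44 mm in diameter and 16 mm thick at top and bottom, waist 28 mm in diameter between; about 0.14 kg. Origin: centre of the underside; z up along its axis. The two spool props are alike and interchangeable
- post_a: kiln prop, plain square post of buff fired clay, standing upright, 36 x 36 mm in plan, 60 mm tall, solid for gripping, with a dark round mark (a flat bore mark, 18 mm) in the middle of its top; about 0.15 kg. Origin: centre of the underside; x and y square to its side faces, z up. The two posts are alike and interchangeable
- post_b: kiln prop, plain square post of buff fired clay, standing upright, 36 x 36 mm in plan, 60 mm tall, solid for gripping, with a dark round mark (a flat bore mark, 18 mm) in the middle of its top; about 0.15 kg. Origin: centre of the underside; x and y square to its side faces, z up. The two posts are alike and interchangeable
- cup: fired cup without handle, off-white, straight-sided, open at the top, standing upright: 54 mm outside diameter (narrowing to 48 mm in the lowest 8 mm), 60 mm tall, wall 4 mm; about 0.11 kg. Origin: centre of the underside; z up
- square_tray: square wooden tray, open, fixed to the bench: 132 x 132 mm outside, 20 mm high, walls and floor 6 mm thick (inside 120 x 120 mm, floor 6 mm above the bench). Origin: centre of the underside; x and y square to its walls; z up
- long_tray: long narrow wooden tray, open, fixed to the bench: 162 mm long along its own y, 82 mm wide along its own x, 20 mm high, walls and floor 6 mm thick (inside 150 x 70 mm, floor 6 mm above the bench). Origin: centre of the underside; z up
- round_bat: round flat wooden potter's bat, fixed to the bench: a disc 140 mm in diameter and 12 mm thick, no rim. Origin: centre of the underside; z up
- jar_a: unfired, fragile round-bellied little jar, dusty mauve clay, 72 mm at the belly (32 mm up), 52 mm tall, dark mouth; a bystander among the things, to be left where it stands. Origin: centre of the underside
- jar_b: unfired, fragile round-bellied little jar, dusty mauve clay, 72 mm at the belly (32 mm up), 52 mm tall, dark mouth; a bystander among the things, to be left where it stands. Origin: centre of the underside
Not all that is in view belongs to the job. Leave any blue or red look-alike of the post_b alone.

How it is judged (in metres and radians):
At the end, for the whole second after the job is handed in: Spool props on the floor of the square tray, posts on the floor of the long tray (wholly inside), cup on the bat within 45 mm of its centre; all upright within 0.1 rad and at rest; both jars upright (0.15 rad) within 15 mm of where they began (x of spool_a in the frame of square_tray between -0.045 and 0.045 m and y of spool_a in the frame of square_tray between -0.045 and 0.045 m and z of spool_a in the frame of square_tray between 0.002 and 0.011 m and angle between each of spool_a, spool_b, post_a, post_b, cup's own z axis and vertical below 0.1 rad and linear speed of each of spool_a, spool_b, post_a, post_b, cup below 0.02 m/s and angular speed of each of spool_a, spool_b, post_a, post_b, cup below 0.2 rad/s and x of spool_b in the frame of square_tray between -0.045 and 0.045 m and y of spool_b in the frame of square_tray between -0.045 and 0.045 m and z of spool_b in the frame of square_tray between 0.002 and 0.011 m and x of post_a in the frame of long_tray between -0.024 and 0.024 m and y of post_a in the frame of long_tray between -0.062 and 0.062 m and z of post_a in the frame of long_tray between 0.002 and 0.011 m and x of post_b in the frame of long_tray between -0.024 and 0.024 m and y of post_b in the frame of long_tray between -0.062 and 0.062 m and z of post_b in the frame of long_tray between 0.002 and 0.011 m and horizontal distance between cup and round_bat below 0.045 m and z of cup in the frame of round_bat between 0.008 and 0.017 m and distance of each of jar_a, jar_b from where it was at the start of the episode below 0.015 m and angle between each of jar_a, jar_b's own z axis and vertical below 0.15 rad); the robot touches nothing.
It fails at once if a piece is dropped or thrown onto its place: faster than 0.6 m/s within 30 mm above it ((horizontal distance between spool_a and square_tray below 0.09 m and z of spool_a in the frame of square_tray below 0.042 m and linear speed of spool_a above 0.6 m/s) or (horizontal distance between spool_b and square_tray below 0.09 m and z of spool_b in the frame of square_tray below 0.042 m and linear speed of spool_b above 0.6 m/s) or (horizontal distance between post_a and long_tray below 0.09 m and z of post_a in the frame of long_tray below 0.042 m and linear speed of post_a above 0.6 m/s) or (horizontal distance between post_b and long_tray below 0.09 m and z of post_b in the frame of long_tray below 0.042 m and linear speed of post_b above 0.6 m/s) or (horizontal distance between cup and round_bat below 0.09 m and z of cup in the frame of round_bat below 0.042 m and linear speed of cup above 0.6 m/s)).
It fails at once if an unfired jar is shifted by more than 15 mm or tipped by more than 0.15 rad ((distance of jar_a from where it was at the start of the episode above 0.015 m or angle between jar_a's own z axis and vertical above 0.15 rad) or (distance of jar_b from where it was at the start of the episode above 0.015 m or angle between jar_b's own z axis and vertical above 0.15 rad)).
It also fails if it takes over 125 s, if anything falls off the work surface, if the arm or the gripper's body presses on something with over 40 N, if the wrist force passes 120 N, or if a joint passes its speed limit or range.

## Working session

There is one attempt and no reset: what is moved stays moved. The work goes in short steps, Python scripts to look and compute and a shell command to move; the robot and the scene stay as the last step left them, time stands still between calls to the robot, and variables do not carry over. Pictures are saved under pics/ and viewed, at most 14 in all, crops included, and the job is handed in when it is done.

```bash
mkdir -p pics; ls; python3 - <<'E'
from station import sensors, vision, arm
import cv2,numpy as np
for n in ("scene","side"):
    c=vision.camera(n); cv2.imwrite(f"pics/{n}0.png",c["img"][:,:,::-1]); print(n,c["fx"],c["cx"],c["cy"],c["k1"],np.round(c["R"],3).tolist(),np.round(c["t"]))
print(sensors.read_state())
E
```

```text
pics
scene 500.21401684221985 318.4681835923725 202.1102887278461 -0.15702025342225795 [[-0.312, 0.95, -0.001], [0.816, 0.267, -0.512], [-0.487, -0.161, -0.859]] [ 143. -379. 1517.]
side 395.49748113830884 321.9350580406361 196.284782653695 -0.06538799119747081 [[0.934, -0.356, 0.013], [-0.197, -0.548, -0.813], [0.297, 0.757, -0.582]] [-442.  138.  640.]
{'time_s': 0.1, 'joint_positions': array([-5.66916063e-02,  9.17928175e-02,  1.23179115e+00, -1.37293226e-05,
        1.81975547e+00, -5.67330541e-02]), 'qd': array([-4.13261715e-05, -2.42936499e-03,  7.65640628e-05,  5.94235670e-04,
        5.78765636e-04,  1.08423331e-03]), 'joint_efforts': array([ 2.62064459e-03, -4.60215712e+01, -4.19218469e+01, -9.60827560e-05,
        1.05514470e-02,  1.00166855e-05]), 'position': array([5.99755400e+02, 1.25998360e-02, 2.30243873e+02]), 'tool_rot': array([-3.13984792e+00, -8.57569620e-05,  1.57083433e+00]), 'wrist_force': array([1.09414067, 0.40363561, 0.61127574]), 'torque': array([ 0.00704761,  0.01117444, -0.0335395 ]), 'grasp_force': 0.0, 'opening': 85.3318795792949}
```

View pics/scene0.png

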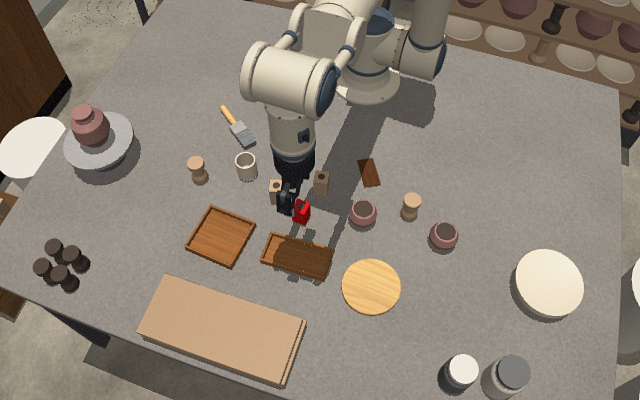

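View pics/side0.png

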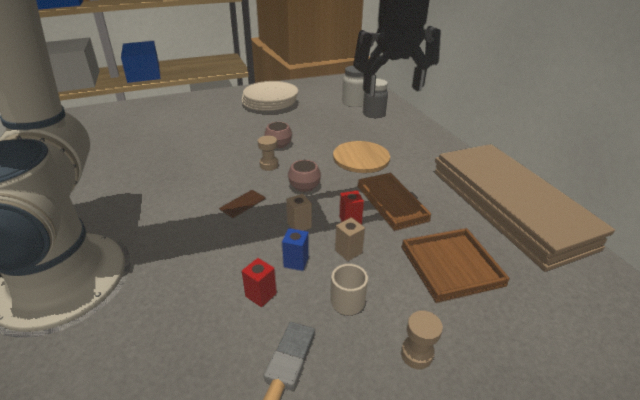

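Spools: scene (197,168) and (412,206), side (423,338) and (268,152). Cup: scene (246,165), side (349,290). Jars: scene (363,212) and (445,235). The trays are at scene (220,236) and (297,256), the bat at (371,287).
Post candidates in the side view: the buff ones at (299,212) and (350,238) have a dark mark and the right colour, so they are the posts. The blue one (296,249) and the red ones (351,208) and (259,282) are look-alikes to leave. I'll confirm that in a crop.

```bash
cat > h.py <<'E'
from station import sensors, vision, arm
import cv2,numpy as np
def onplane(c,uv,z):
    K=np.array([[c["fx"],0,c["cx"]],[0,c["fy"],c["cy"]],[0,0,1]])
    p=cv2.undistortPoints(np.float64(uv).reshape(-1,1,2),K,np.array([c["k1"],0,0,0.]))[:,0]
    R=np.array(c["R"]);t=np.array(c["t"])
    o=-R.T@t; d=np.c_[p,np.ones(len(p))]@R
    return (o+d*((z-o[2])/d[:,2])[:,None])[:,:2]
def proj(c,X):
    K=np.array([[c["fx"],0,c["cx"]],[0,c["fy"],c["cy"]],[0,0,1]])
    return cv2.projectPoints(np.float64(X).reshape(-1,1,3),cv2.Rodrigues(np.array(c["R"]))[0],np.float64(c["t"]),K,np.array([c["k1"],0,0,0.]))[0][:,0]
def tool():
    return sensors.read_state()
E
python3 - <<'E'
from h import *
a=vision.camera("side"); b=vision.camera("scene"); w=vision.camera("wrist")
cv2.imwrite("pics/sidec.png",cv2.resize(a["img"][120:370,230:520,::-1],None,fx=2.4,fy=2.4,interpolation=cv2.INTER_CUBIC)[:600])
cv2.imwrite("pics/wrist0.png",w["img"][:,:,::-1])
r=lambda c,uv,z:np.round(onplane(c,uv,z)).tolist()
print("posts side",r(a,[(299,201),(350,226)],60),"blue/red",r(a,[(296,236),(351,196),(259,268)],60))
print("spools side",r(a,[(424,328),(267,144)],70),"cup",r(a,[(350,279)],60),"jars",r(a,[(305,168),(278,128)],52))
print("scene spools",r(b,[(195,161),(412,200)],70),"cup",r(b,[(245,159)],60),"jars",r(b,[(363,209),(445,230)],52),"posts",r(b,[(274,185),(321,177)],60))
print("bat",r(b,[(371,286)],12),r(a,[(362,156)],12),"sq corners",r(b,[(212,206),(256,231),(232,267),(186,242)],20),r(a,[(402,240),(466,231),(506,283),(438,298)],20),"long",r(b,[(269,233),(333,246),(327,279),(261,261)],20),r(a,[(358,182),(391,175),(429,213),(398,227)],20))
print(w["R"],w["t"])
E
```

```text
posts side [[425.0, -7.0], [483.0, -104.0]] blue/red [[390.0, -97.0], [521.0, -25.0], [316.0, -147.0]]
spools side [[484.0, -330.0], [420.0, 209.0]] cup [[434.0, -214.0]] jars [[476.0, 112.0], [475.0, 316.0]]
scene spools [[485.0, -326.0], [426.0, 229.0]] cup [[433.0, -209.0]] jars [[478.0, 121.0], [472.0, 325.0]] posts [[485.0, -108.0], [425.0, -4.0]]
bat [[649.0, 191.0]] [[646.0, 180.0]] sq corners [[570.0, -249.0], [601.0, -115.0], [709.0, -134.0], [684.0, -268.0]] [[577.0, -128.0], [701.0, -148.0], [682.0, -277.0], [561.0, -263.0]] long [[596.0, -83.0], [581.0, 77.0], [667.0, 89.0], [672.0, -74.0]] [[582.0, 68.0], [663.0, 69.0], [666.0, -78.0], [588.0, -94.0]]
[[ 9.99999816e-01  5.04169755e-04 -3.36776717e-04]
 [ 5.77387920e-04 -9.61379831e-01  2.75224430e-01]
 [-1.85010510e-04 -2.75224573e-01 -9.61379946e-01]] [-599.29597294  -35.50007519  378.24515664]
```

View pics/sidec.png

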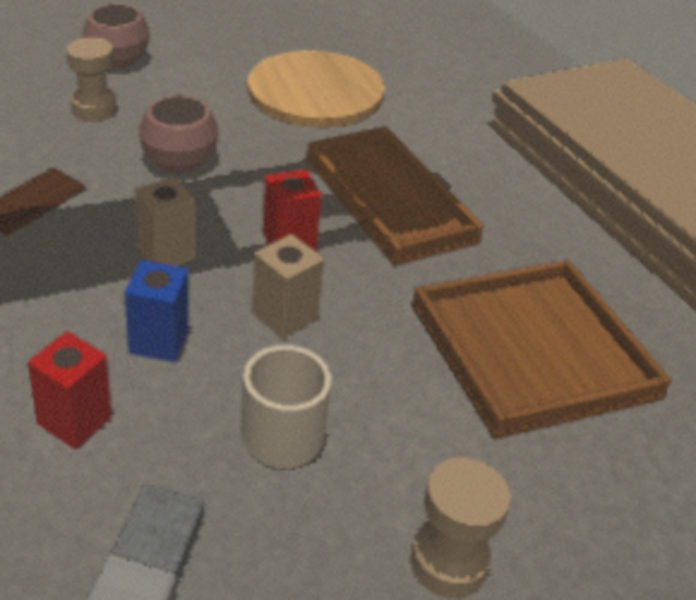

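View pics/wrist0.png

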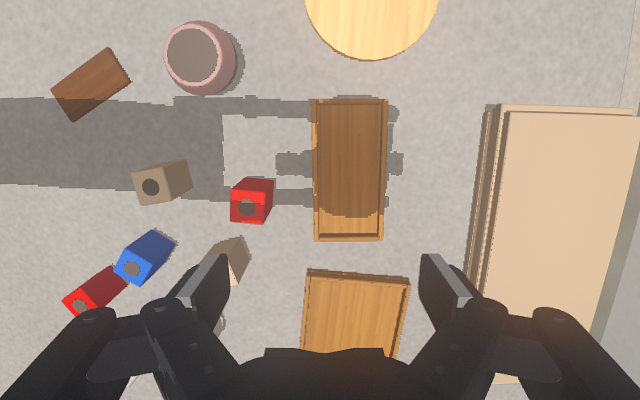

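The crop confirms it: the buff posts at side (299,212) and (350,238) are the targets. I won't touch the blue one or the two red ones. Now I'll go above the nearer post, at about (425,-5), for a close look.

```bash
python3 -m handwheel '-1 -29 0 0 0 0;-1 -29 0 0 0 0;-1 -29 0 0 0 0;-1 -29 0 0 0 0;-1 -29 0 0 0 0;0 -30 0 0 0 0;0 0 0 0 0 0;0 0 0 0 0 0' 85 40
python3 - <<'E'
from h import *
w=vision.camera("wrist"); im=w["img"]
cv2.imwrite("pics/w1.png",im[:,:,::-1])
hsv=cv2.cvtColor(im,cv2.COLOR_RGB2HSV)
b=vision.camera("scene");cv2.imwrite("pics/s1.png",b["img"][:,:,::-1])
E
```

```text
time_s: 1.05
position: [425.2, -5.0, 231.7]
tool_rot: [3.14, 0.0, 1.571]
wrist_force: [1.0, -0.1, -0.1]
opening: 85.0
grasp_force: 0.0
```

View pics/w1.png

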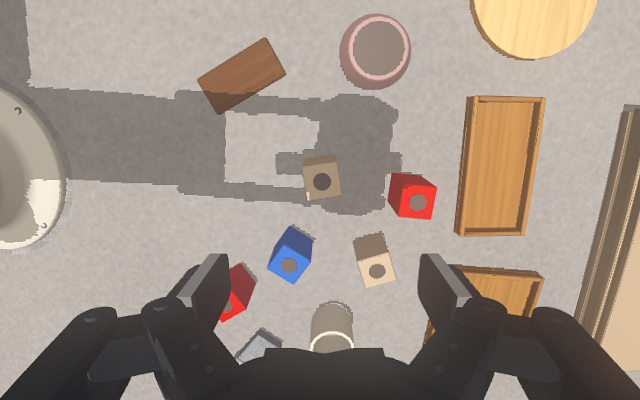

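The close look shows P2's mark at (322,181) with its top near square to the image, P1's mark at (377,271), the long tray at (460-545, 97-236), a jar at (375,51), and the blue and red look-alikes to the sides. I'll measure these.

```bash
python3 - <<'E'
from h import *
im=cv2.imread("pics/w1.png"); w=vision.camera("wrist")
r=lambda uv,z:np.round(onplane(w,uv,z)).tolist()
print("marks",r([(322,181),(377,271)],60))
g=cv2.cvtColor(im,cv2.COLOR_BGR2GRAY)
for (x,y) in((322,181),(377,271)):
    # region of the lit top: flood from beside the mark
    for dx,dy in((-13,0),(13,0),(0,-13),(0,13)):
        m=np.zeros((402,642),np.uint8)
        cv2.floodFill(im.copy(),m,(x+dx,y+dy),0,(9,)*3,(9,)*3,4|cv2.FLOODFILL_FIXED_RANGE|cv2.FLOODFILL_MASK_ONLY|(255<<8))
        q=cv2.findNonZero(m[1:-1,1:-1]); rc=cv2.minAreaRect(q); c=onplane(w,cv2.boxPoints(rc),60); e=c[1]-c[0]
        print((x,y),len(q),np.round(c.mean(0)),np.round(np.linalg.norm(c-np.roll(c,1,0),axis=1)),"yaw mod90",round(np.degrees(np.arctan2(e[1],e[0]))%90,1))
print("long",r([(467,97),(545,97),(527,236),(456,233)],20),"jar",r([(375,49)],52),"red",r([(418,202)],60),"bat bits",r([(472,0),(500,50),(530,59),(597,0)],12))
E
```

```text
marks [[424.0, -4.0], [483.0, -103.0]]
(322, 181) 861 [423.  -4.] [35. 34. 34. 35.] yaw mod90 8.8
(322, 181) 857 [423.  -4.] [35. 34. 34. 35.] yaw mod90 8.8
(322, 181) 856 [423.  -4.] [35. 34. 34. 35.] yaw mod90 8.8
(322, 181) 869 [423.  -4.] [35. 34. 34. 35.] yaw mod90 8.8
(377, 271) 600 [ 483. -102.] [33. 33. 33. 33.] yaw mod90 18.7
(377, 271) 610 [ 483. -102.] [34. 33. 33. 34.] yaw mod90 18.3
(377, 271) 596 [ 483. -103.] [33. 32. 33. 33.] yaw mod90 18.7
(377, 271) 610 [ 483. -102.] [34. 33. 33. 34.] yaw mod90 18.3
long [[578.0, 79.0], [665.0, 82.0], [672.0, -80.0], [583.0, -75.0]] jar [[473.0, 120.0]] red [[521.0, -25.0]] bat bits [[577.0, 176.0], [612.0, 129.0], [647.0, 121.0], [716.0, 185.0]]
```

```bash
python3 -m handwheel '0 -1 40 0 0 -0.077;1 0 40 0 0 -0.077;0 0 40 0 0 0;0 0 40 0 0 0;0 0 30 0 0 0;0 0 19 0 0 0;0 0 0 0 0 0;0 0 0 0 0 0' 85 40 && python3 -m handwheel '0 0 0 0 0 0;0 0 0 0 0 0;0 0 0 0 0 0;0 0 0 0 0 0;0 0 0 0 0 0;0 0 0 0 0 0;0 0 0 0 0 0;0 0 0 0 0 0' 20 40
python3 -c "
from h import *
print(tool()['joint_positions'])"
```

```text
time_s: 2.0
position: [424.2, -4.0, 22.4]
tool_rot: [-3.141, -0.0, 1.725]
wrist_force: [0.1, -0.1, -0.1]
opening: 84.8
grasp_force: 0.0
time_s: 2.8
position: [424.5, -4.1, 23.3]
tool_rot: [3.14, 0.0, 1.725]
wrist_force: [-0.6, -0.2, 5.5]
opening: 35.5
grasp_force: 41.4
[-8.97335844e-02 -3.43995113e-01  1.99974671e+00 -6.78128809e-05
  1.48409121e+00 -2.43750677e-01]
```

```bash
python3 -m handwheel '0 0 -20 0 0 0;0 0 -30 0 0 0.06;0 0 -30 0 0 0.06;0 0 -20 0 0 0;5.5 33.5 0 0 0 0;5.5 33.5 0 0 0 0;5.5 33.5 0 0 0 0;5.5 33.5 0 0 0 0;5.5 33.5 0 0 0 0;5.5 33.5 0 0 0 0;0 0 0 0 0 0' && python3 -m handwheel '0 0 20 0 0 0;0 0 30 0 0 0;0 0 20 0 0 0;0 0 10 0 0 0;0 0 5 0 0 0;0 0 4 0 0 0;0 0 2 0 0 0;0 0 1.5 0 0 0;0 0 0 0 0 0'
```

```text
time_s: 3.9
position: [625.4, 36.5, 118.4]
tool_rot: [-3.137, -0.001, 1.606]
wrist_force: [-0.1, 0.1, -1.7]
opening: 35.7
grasp_force: 41.2
time_s: 4.8
position: [624.0, 35.8, 30.4]
tool_rot: [3.141, 0.0, 1.605]
wrist_force: [0.5, 0.1, -2.0]
opening: 35.5
grasp_force: 41.2
```

```bash
python3 -m handwheel '0 0 1 0 0 0;0 0 0.7 0 0 0;0 0 0 0 0 0;0 0 0 0 0 0' && python3 -m handwheel '0 0 0 0 0 0;0 0 0 0 0 0;0 0 0 0 0 0;0 0 0 0 0 0;0 0 -20 0 0 0;0 0 -40 0 0 0;0 0 -40 0 0 0;0 0 0 0 0 0' 80
```

```text
time_s: 5.2
position: [624.2, 35.8, 29.4]
tool_rot: [3.14, 0.0, 1.605]
wrist_force: [-1.5, 0.4, 4.9]
opening: 35.6
grasp_force: 41.9
time_s: 6.0
position: [626.7, 35.9, 136.1]
tool_rot: [3.13, 0.0, 1.605]
wrist_force: [0.4, -0.2, 0.9]
opening: 80.4
grasp_force: 0.0
```

```bash
python3 -m handwheel '-22.3 -24.3 0 0 0 0;-22.3 -24.3 0 0 0 0;-22.3 -24.3 0 0 0 0;-22.3 -24.3 0 0 0 0;-22.3 -24.3 0 0 0 0;-22.3 -24.3 0 0 0 0;0 0 0 0 0 -0.0965;0 0 0 0 0 -0.0965;0 0 0 0 0 -0.0965;0 0 0 0 0 0;0 0 0 0 0 0' 80
python3 - <<'E'
from h import *
w=vision.camera("wrist"); cv2.imwrite("pics/w2.png",w["img"][:,:,::-1])
c=vision.camera("scene"); cv2.imwrite("pics/s2.png",c["img"][:,:,::-1])
E
```

```text
time_s: 7.1
position: [482.5, -102.9, 127.8]
tool_rot: [-3.141, -0.0, 1.892]
wrist_force: [-0.1, -0.3, -0.9]
opening: 79.9
grasp_force: 0.0
```

View pics/w2.png

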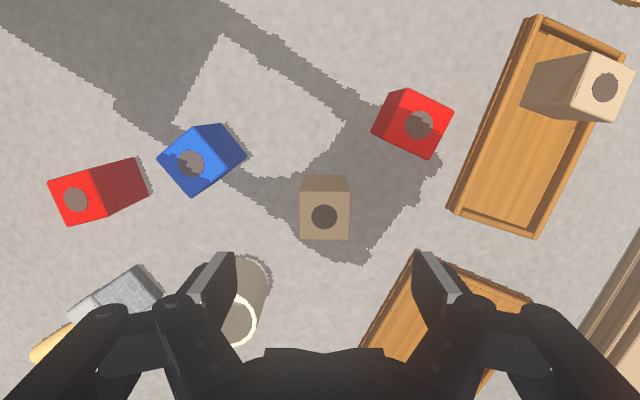

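P1 is square to the fingers and centred (mark at 324,216). The first post stands in the long tray (mark at 605,88). Now to descend and grip.

```bash
python3 - <<'E'
from h import *
w=vision.camera("wrist"); print(onplane(w,[(324,216)],60),onplane(w,[(605,88)],66),onplane(w,[(540,14),(626,54),(536,241),(447,208)],20))
E
python3 -m handwheel '0 0 30 0 0 0;0 0 35 0 0 0;0 0 25 0 0 0;0 0 16 0 0 0;0 0 0 0 0 0;0 0 0 0 0 0' 80 && python3 -m handwheel '0 0 0 0 0 0;0 0 0 0 0 0;0 0 0 0 0 0;0 0 0 0 0 0;0 0 0 0 0 0;0 0 0 0 0 0;0 0 0 0 0 0;0 0 0 0 0 0' 20 40
```

```text
[[ 482.5697075  -103.16982025]] [[624.45629919  36.07422575]] [[587.05226148  80.06047012]
 [666.03861824  81.34217466]
 [668.10900082 -79.89963919]
 [580.49146509 -77.52401917]]
time_s: 7.85
position: [482.6, -102.8, 22.5]
tool_rot: [-3.142, -0.0, 1.894]
wrist_force: [1.0, 0.1, 0.4]
opening: 80.0
grasp_force: 0.0
time_s: 8.65
position: [483.2, -103.1, 23.2]
tool_rot: [3.14, 0.001, 1.894]
wrist_force: [-1.6, 0.9, 5.5]
opening: 35.3
grasp_force: 41.2
```

```bash
python3 -m handwheel '0 0 -20 0 0 0;0 0 -30 0 0 0.096;0 0 -30 0 0 0.096;0 0 -20 0 0 0.096;12.8 29.2 0 0 0 0;12.8 29.2 0 0 0 0;12.8 29.2 0 0 0 0;12.8 29.2 0 0 0 0;12.6 29 0 0 0 0;0 0 0 0 0 0;0 0 0 0 0 0' && python3 -m handwheel '0 0 20 0 0 0;0 0 30 0 0 0;0 0 20 0 0 0;0 0 10 0 0 0;0 0 5 0 0 0;0 0 4 0 0 0;0 0 2 0 0 0;0 0 2 0 0 0;0 0 1 0 0 0;0 0 0 0 0 0;0 0 0 0 0 0'
```

```text
time_s: 9.75
position: [625.5, -33.6, 120.3]
tool_rot: [-3.138, -0.0, 1.607]
wrist_force: [-0.3, -1.0, -2.4]
opening: 35.6
grasp_force: 41.2
time_s: 10.85
position: [626.5, -34.0, 29.3]
tool_rot: [3.14, 0.0, 1.606]
wrist_force: [-1.8, -0.2, 2.8]
opening: 35.5
grasp_force: 41.7
```

```bash
python3 -m handwheel '0 0 0 0 0 0;0 0 0 0 0 0;0 0 0 0 0 0;0 0 0 0 0 0;0 0 -20 0 0 0;0 0 -40 0 0 0;0 0 -40 0 0 0;0 0 0 0 0 0' 80
```

```text
time_s: 11.65
position: [629.0, -34.2, 136.2]
tool_rot: [3.13, 0.002, 1.606]
wrist_force: [0.6, -0.2, 1.5]
opening: 79.7
grasp_force: 0.0
```

```bash
python3 -m handwheel '-24.3 -28.4 -6 0 0 0;-24.3 -28.4 -6 0 0 0;-24.3 -28.4 -6 0 0 0;-24.3 -28.4 -6 0 0 0;-24.3 -28.4 -6 0 0 0;-24.3 -28.4 -6 0 0 0;-24.3 -28.4 -6 0 0 0;0 0 0 0 0 0;0 0 0 0 0 0' 85
python3 - <<'E'
from h import *
w=vision.camera("wrist"); cv2.imwrite("pics/w3.png",w["img"][:,:,::-1])
print(proj(w,[[434,-211,60]]))
E
```

```text
time_s: 12.55
position: [433.2, -211.4, 170.2]
tool_rot: [3.141, 0.0, 1.604]
wrist_force: [0.2, 0.5, -0.8]
opening: 84.8
grasp_force: 0.0
[[325.02256317 198.4426678 ]]
```

View pics/w3.png

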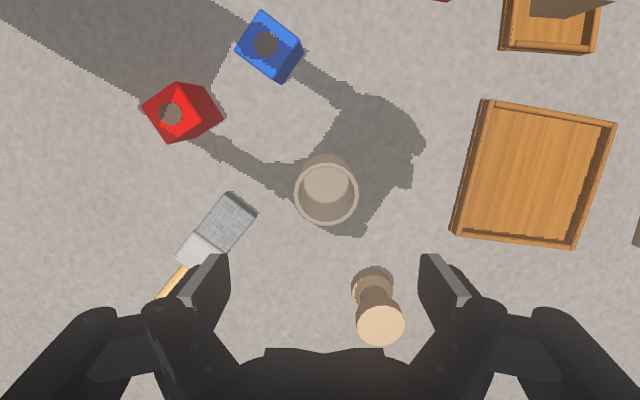

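Cup rim centre is at (326,194), spool_a's top at (380,325), and the square tray's corners at (486,99), (617,122), (576,249) and (449,233).

```bash
python3 - <<'E'
from h import *
w=vision.camera("wrist")
r=lambda uv,z:np.round(onplane(w,uv,z),1).tolist()
print("cup",r([(326,194)],60),"spool",r([(380,325)],70),"tray",r([(486,99),(617,122),(576,249),(449,233)],20))
E
python3 -m handwheel '0 0 40 0 0 0;0 0 40 0 0 0;0 0 30 0 0 0;0 0 20 0 0 0;0 0 15 0 0 0;0 0 0 0 0 0;0 0 0 0 0 0' 85

```

```text
cup [[435.0, -206.5]] spool [[487.3, -322.4]] tray [[573.8, -125.1], [705.7, -137.2], [695.8, -266.1], [557.7, -252.1]]
time_s: 13.35
position: [433.9, -210.7, 25.6]
tool_rot: [3.141, 0.0, 1.607]
wrist_force: [-0.1, -0.3, -0.9]
opening: 84.8
grasp_force: 0.0
```

```bash
python3 -m handwheel '4 1 5 0 0 0;0 0 0 0 0 0' 85 && python3 -m handwheel '0 0 0 0 0 0;0 0 0 0 0 0;0 0 0 0 0 0;0 0 0 0 0 0;0 0 0 0 0 0;0 0 0 0 0 0' 40 35
```

```text
time_s: 13.55
position: [434.8, -206.7, 20.7]
tool_rot: [3.14, 0.0, 1.607]
wrist_force: [0.5, 0.4, -0.7]
opening: 84.6
grasp_force: 0.0
time_s: 14.15
position: [434.6, -207.2, 20.9]
tool_rot: [3.14, 0.001, 1.606]
wrist_force: [0.3, -0.3, 5.6]
opening: 54.0
grasp_force: 37.4
```

```bash
python3 -m handwheel '0 0 -20 0 0 0;0 0 -35 0 0 0;0 0 -35 0 0 0;0 0 -30 0 0 0;0 0 0 0 0 0' && python3 -m handwheel '20 11 0 0 0 0;38 22 0 0 0 0;38 22 0 0 0 0;38 22 0 0 0 0;38 22 0 0 0 0;38 22 0 0 0 0;38 22 0 0 0 0;38 22 0 0 0 0;38 22 0 0 0 0;38 22 0 0 0 0;27 17 0 0 0 0;0 0 0 0 0 0'
python3 - <<'E'
from h import *
w=vision.camera("wrist"); cv2.imwrite("pics/w4.png",w["img"][:,:,::-1])
print(proj(w,[[647+70*np.cos(a),190+70*np.sin(a),12] for a in (0,1.57,3.14)]))
E
```

```text
time_s: 14.65
position: [435.8, -207.9, 144.7]
tool_rot: [3.135, 0.004, 1.606]
wrist_force: [-0.5, -0.5, -1.1]
opening: 54.0
grasp_force: 37.4
time_s: 15.85
position: [646.0, 193.5, 135.9]
tool_rot: [-3.137, -0.0, 1.61]
wrist_force: [-0.2, -1.0, -1.7]
opening: 53.6
grasp_force: 37.5
[[406.88588623 201.79307118]
 [329.49893715 114.4377782 ]
 [244.33328259 195.2223602 ]]
```

View pics/w4.png

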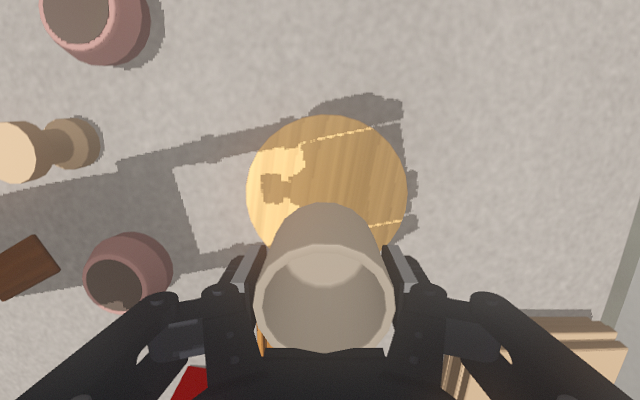

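The bat's edges (246, 408, top 114) match the prediction for (647,190), and the cup is held upright. Spool_b's top is near (15,152). Lowering.

```bash
python3 -m handwheel '0 0 20 0 0 0;0 0 30 0 0 0;0 0 25 0 0 0;0 0 15 0 0 0;0 0 8 0 0 0;0 0 4 0 0 0;0 0 3 0 0 0;0 0 2 0 0 0;0 0 1 0 0 0;0 0 0 0 0 0;0 0 0 0 0 0' && python3 - <<'E'
from h import *
w=vision.camera("wrist"); print("spool_b",proj(w,[[425,215,70]]))
E
```

```text
time_s: 17.0
position: [646.7, 190.0, 32.9]
tool_rot: [3.14, -0.0, 1.606]
wrist_force: [0.2, -0.5, 0.1]
opening: 53.8
grasp_force: 37.6
spool_b [[-158.25181449  216.5190833 ]]
```

```bash
python3 -m handwheel '0 0 0.8 0 0 0;0 0 0 0 0 0;0 0 0 0 0 0' && python3 -m handwheel '0 0 0 0 0 0;0 0 0 0 0 0;0 0 0 0 0 0;0 0 0 0 0 0;0 0 -15 0 0 0;0 0 -40 0 0 0;0 0 -40 0 0 0;0 0 -40 0 0 0;0 0 0 0 0 0' 85
```

```text
time_s: 17.35
position: [646.8, 190.0, 33.0]
tool_rot: [3.14, -0.0, 1.606]
wrist_force: [0.0, -0.6, 5.4]
opening: 53.9
grasp_force: 38.0
time_s: 18.25
position: [648.9, 190.5, 176.7]
tool_rot: [3.128, -0.003, 1.606]
wrist_force: [-0.2, 0.2, 1.1]
opening: 85.1
grasp_force: 0.0
```

```bash
python3 -m handwheel '5.4 -31.7 0 0 0 0;5.4 -31.7 0 0 0 0;5.4 -31.7 0 0 0 0;5.4 -31.7 0 0 0 0;5.4 -31.7 0 0 0 0;5.4 -31.7 0 0 0 0;5.4 -31.7 0 0 0 0;0 0 0 0 0 0;0 0 0 0 0 0' 85
python3 - <<'E'
from h import *
w=vision.camera("wrist"); cv2.imwrite("pics/w5.png",w["img"][:,:,::-1])
print(proj(w,[[424,220,70]]))
E
```

```text
time_s: 19.15
position: [423.2, 219.9, 167.3]
tool_rot: [3.139, -0.001, 1.607]
wrist_force: [0.1, 0.6, 0.3]
opening: 85.3
grasp_force: 0.0
[[324.87738416 203.29982116]]
```

View pics/w5.png

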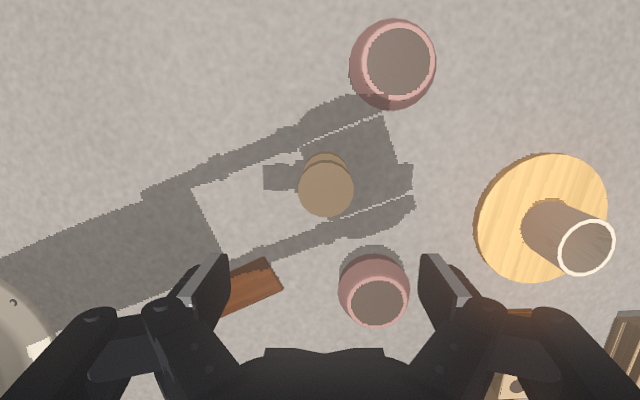

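Spool_b's top is at (326,189), between the two jars at (376,302) and (399,62). The fingers close along x, clear of both. The cup stands on the bat.

```bash
python3 - <<'E'
from h import *
w=vision.camera("wrist")
print(onplane(w,[(326,189)],70),onplane(w,[(376,302),(399,62)],52),onplane(w,[(586,247)],72))
E
```

```text
[[424.84431477 231.30273042]] [[475.26738522 121.69123718]
 [476.20142382 326.94552349]] [[645.48378611 189.87569469]]
```

```bash
python3 -m handwheel '6 1 20 0 0 0;5 0 30 0 0 0;0 0 40 0 0 0;0 0 25 0 0 0;0 0 13 0 0 0;0 0 0 0 0 0;0 0 0 0 0 0' 85 && python3 -m handwheel '0 0 0 0 0 0;0 0 0 0 0 0;0 0 0 0 0 0;0 0 0 0 0 0;0 0 0 0 0 0;0 0 0 0 0 0;0 0 0 0 0 0' 20 40
```

```text
time_s: 19.95
position: [424.7, 230.9, 39.4]
tool_rot: [3.14, -0.0, 1.606]
wrist_force: [-0.1, 0.0, 0.6]
opening: 85.1
grasp_force: 0.0
time_s: 20.65
position: [424.5, 231.1, 39.7]
tool_rot: [3.139, -0.001, 1.606]
wrist_force: [-0.5, 0.4, 5.6]
opening: 42.7
grasp_force: 41.2
```

```bash
python3 -m handwheel '0 0 -20 0 0 0;0 0 -35 0 0 0;0 0 -35 0 0 0;0 0 -30 0 0 0;0 0 0 0 0 0' && python3 -m handwheel '-21 10 0 0 0 0;-35.5 17.2 0 0 0 0;-35.5 17.2 0 0 0 0;-35.5 17.2 0 0 0 0;-35.5 17.2 0 0 0 0;-35.5 17.2 0 0 0 0;-35.5 17.2 0 0 0 0;-35.5 17.2 0 0 0 0;-35.5 17.2 0 0 0 0;-35.5 17.2 0 0 0 0;-35.5 17.2 0 0 0 0;-27.4 15.6 0 0 0 0' && python3 -m handwheel '0 0 0 0 0 0;0 0 0 0 0 0'
python3 - <<'E'
from h import *
w=vision.camera("wrist"); cv2.imwrite("pics/w6.png",w["img"][:,:,::-1])
print(proj(w,[[573.8,-125.1,20],[705.7,-137.2,20]]))
E
```

```text
time_s: 21.15
position: [425.5, 231.6, 163.3]
tool_rot: [3.134, -0.003, 1.606]
wrist_force: [-0.6, -0.7, -0.3]
opening: 42.9
grasp_force: 41.1
time_s: 22.35
position: [635.4, -167.5, 155.8]
tool_rot: [-3.139, -0.001, 1.605]
wrist_force: [0.9, -0.2, -1.1]
opening: 42.2
grasp_force: 41.0
time_s: 22.55
position: [634.9, -165.6, 155.8]
tool_rot: [-3.138, -0.002, 1.605]
wrist_force: [-0.3, 0.8, -0.7]
opening: 42.6
grasp_force: 41.2
[[255.11332843 143.22347545]
 [406.89389093 162.64219435]]
```

View pics/w6.png

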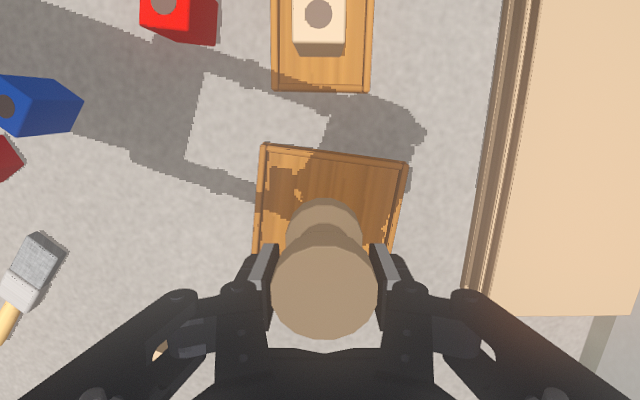

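The square tray's upper corners at (262,143) and (408,163) are close to the prediction (a few mm in x), and the spool hangs upright. Lowering.

```bash
python3 -m handwheel '0 0 20 0 0 0;0 0 30 0 0 0;0 0 25 0 0 0;0 0 18 0 0 0;0 0 10 0 0 0;0 0 5 0 0 0;0 0 2 0 0 0;0 0 2 0 0 0;0 0 1 0 0 0;0 0 1 0 0 0;0 0 0 0 0 0;0 0 0 0 0 0'
```

```text
time_s: 23.8
position: [636.1, -165.6, 45.7]
tool_rot: [3.14, 0.001, 1.606]
wrist_force: [-0.1, 0.3, 5.3]
opening: 42.5
grasp_force: 41.8
```

```bash
python3 -m handwheel '0 0 0 0 0 0;0 0 0 0 0 0;0 0 0 0 0 0;0 0 0 0 0 0;0 0 -15 0 0 0;0 0 -40 0 0 0;0 0 -40 0 0 0;0 0 -30 0 0 0;0 0 0 0 0 0' 85
```

```text
time_s: 24.7
position: [637.8, -166.0, 177.9]
tool_rot: [3.13, 0.004, 1.606]
wrist_force: [-0.0, -0.8, 0.8]
opening: 84.9
grasp_force: 0.0
```

```bash
python3 -m handwheel '-25.3 -25.75 0 0 0 0;-25.3 -25.75 0 0 0 0;-25.3 -25.75 0 0 0 0;-25.3 -25.75 0 0 0 0;-25.3 -25.75 0 0 0 0;-25.3 -25.75 0 0 0 0;0 0 0 0 0 0;0 0 0 0 0 0' 85
python3 - <<'E'
from h import *
w=vision.camera("wrist"); cv2.imwrite("pics/w7.png",w["img"][:,:,::-1])
print(proj(w,[[487,-322,70]]))
E
```

```text
time_s: 25.5
position: [486.2, -322.9, 169.6]
tool_rot: [3.141, -0.0, 1.605]
wrist_force: [-0.0, 0.2, -0.4]
opening: 84.9
grasp_force: 0.0
[[325.22030955 201.42778292]]
```

View pics/w7.png

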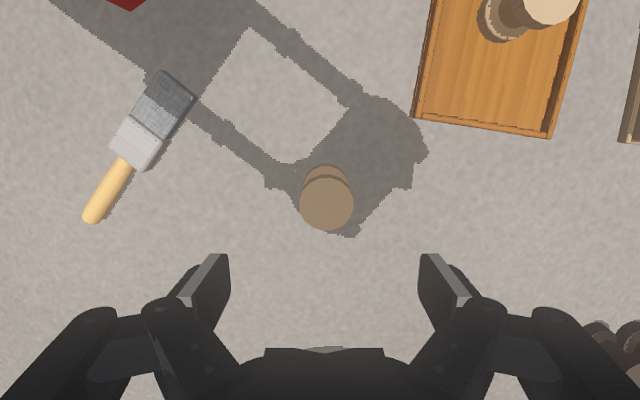

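Spool_a's top at (326,203) matches the prediction. Spool_b stands in the tray at (550,5). Descending and gripping.

```bash
python3 -m handwheel '-1 1 25 0 0 0;0 0 40 0 0 0;0 0 40 0 0 0;0 0 18 0 0 0;0 0 8 0 0 0;0 0 0 0 0 0;0 0 0 0 0 0' 85 && python3 -m handwheel '0 0 0 0 0 0;0 0 0 0 0 0;0 0 0 0 0 0;0 0 0 0 0 0;0 0 0 0 0 0;0 0 0 0 0 0;0 0 0 0 0 0' 20 40
python3 - <<'E'
from h import *
w=vision.camera("wrist")
E
```

```text
time_s: 26.25
position: [488.7, -323.6, 39.9]
tool_rot: [3.14, 0.001, 1.607]
wrist_force: [0.4, -0.2, -0.1]
opening: 84.7
grasp_force: 0.0
time_s: 26.95
position: [487.9, -324.0, 39.5]
tool_rot: [3.14, 0.001, 1.606]
wrist_force: [-0.7, 0.8, 5.4]
opening: 42.7
grasp_force: 41.2
```

```bash
python3 -m handwheel '0 0 -20 0 0 0;0 0 -35 0 0 0;0 0 -35 0 0 0;0 0 -30 0 0 0;18.4 29.1 0 0 0 0;18.4 29.1 0 0 0 0;18.4 29.1 0 0 0 0;18.4 29.1 0 0 0 0;18.4 29.1 0 0 0 0;0 0 0 0 0 0;0 0 0 0 0 0' && python3 -m handwheel '0 0 20 0 0 0;0 0 30 0 0 0;0 0 25 0 0 0;0 0 18 0 0 0;0 0 10 0 0 0;0 0 5 0 0 0;0 0 2 0 0 0;0 0 2 0 0 0;0 0 1 0 0 0;0 0 1 0 0 0;0 0 0 0 0 0;0 0 0 0 0 0'
```

```text
time_s: 28.1
position: [629.7, -225.8, 156.8]
tool_rot: [-3.139, -0.001, 1.608]
wrist_force: [-0.3, 0.1, -1.4]
opening: 42.6
grasp_force: 41.4
time_s: 29.3
position: [630.2, -226.6, 45.6]
tool_rot: [3.14, 0.001, 1.606]
wrist_force: [-1.6, 0.4, 3.2]
opening: 42.3
grasp_force: 41.8
```

Contact is made. I'll release, rise and move back out of the way to check.

```bash
python3 -m handwheel '0 0 0 0 0 0;0 0 0 0 0 0;0 0 0 0 0 0;0 0 0 0 0 0;0 0 -15 0 0 0;0 0 -40 0 0 0;0 0 -40 0 0 0;0 0 -40 0 0 0;0 -40 -40 0 0 0;0 -40 -40 0 0 0;0 0 0 0 0 0;0 0 0 0 0 0' 85
python3 - <<'E'
from h import *
a=vision.camera("side");b=vision.camera("scene")
x=cv2.resize(a["img"][110:310,230:510],None,fx=2,fy=2); y=cv2.resize(b["img"][180:330,170:450],None,fx=1,fy=1)
o=np.zeros((560,560,3),np.uint8); o[:400]=x; o[400:550,:280]=y
cv2.imwrite("pics/end.png",o[:,:,::-1])
E
```

```text
time_s: 30.5
position: [559.1, -229.3, 253.4]
tool_rot: [3.137, 0.002, 1.606]
wrist_force: [-1.3, -0.4, -0.6]
opening: 84.7
grasp_force: 0.0
```

View pics/end.png

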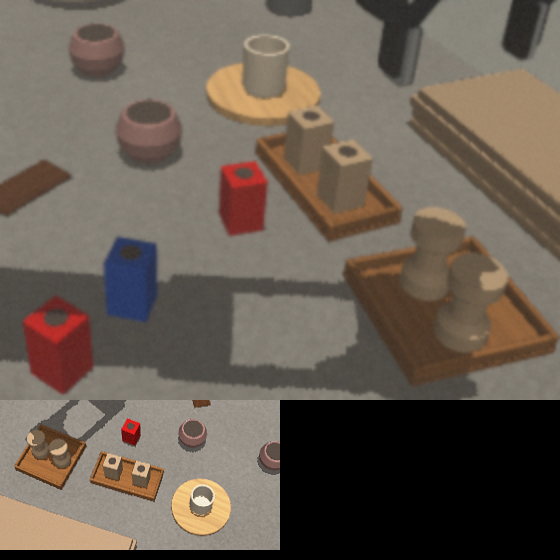

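Both spools stand upright in the square tray (crop 437,255 and 472,305), and both posts in the long tray (308,140 and 345,175). The cup is on the bat (267,65), and the jars and look-alikes are where they were.

```bash
python3 -m handwheel '0 0 0 0 0 0;0 0 0 0 0 0;0 0 0 0 0 0' && python3 -c "
from station import arm
print(arm.finish_job())"
```

```text
time_s: 30.9
position: [559.2, -228.7, 248.7]
tool_rot: [-3.14, -0.001, 1.607]
wrist_force: [0.3, 0.6, -0.1]
opening: 85.3
grasp_force: 0.0
the job is handed in; nothing more can be done
None
```

I handed the job in at about 31 s; the last picture showed both spools upright in the square tray, both posts upright in the long tray, the cup on the bat and the jars in place, but the hand-in gave no verdict.

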